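Line up the spare thread caps in the bench caliper

TASK

Check the number of spare thread caps by length: first slide the bench caliper's jaw fully open, then nudge every loose orange cap into one straight, touching row, flat on the shelf, along the caliper's beam and starting against its fixed jaw. Slide the jaw gently shut until it bears on the end of the row, then flip the red lock lever all the way over, away from the robot. Leave the jaw and the whole row snug together and do not disturb the ring gauge, the cast iron protector, the mallet head or the dial caliper.

Things in the scene. Friction and masses are not known exactly. Their poses are not given: they have to be found in the camera images.
- gauge: Steel bench caliper fixed on the shelf: straight beam (430 mm free, 22 mm high, 32 wide) with a dark fixed jaw at its left end (26 mm high, reaching 46 mm towards the robot). Origin: inside corner of the beam's near face and the fixed jaw's face, at shelf level. x: across the beam, away from the robot; y: along the beam, out through the fixed jaw. The row lies at x < 0 along -y.
- jaw: Sliding jaw on the beam, 2 N friction, stays where left. Origin: foot of its measuring face at the beam's near face; axes as the gauge's, so its y in the gauge's frame is minus the opening: 0 shut, -0.33 fully open, at the stop. The jaw reaches 45 mm out from the beam (-x), 26 mm high; its blue carriage extends 60 mm behind the face (-y), 35 mm high over the beam.
- jaw_grip (a point): Top centre of the sliding jaw's black upright grip fin, 64 mm above the shelf, 47 mm behind the jaw face. The fin is 14 mm thick along the beam, 28 mm long across it, and free for 38 mm of height. Pinch it from above with the fingers closing along the beam, or push its side.
- lock (a joint): Red lock lever, 45 mm long, on top of the sliding carriage, over the beam. 0 = unlocked, leaning towards the robot (gauge -x); 1.0 rad = fully locked, leaning away from the robot (gauge +x). Stays where it is left.
- lock_tip (a point): Centre of the 20 mm red ball at the lever's tip, about 82 mm above the shelf (moves with the lever).
- cap0: Orange plastic thread cap: a round skirt 50 mm in diameter and 26 mm high, with a round pull boss 24 mm in diameter and 24 mm tall on top (50 mm high in all), about 90 g. Origin at the centre of its underside, z up through the boss. Absent in some runs.
- cap1: Orange plastic thread cap: a round skirt 50 mm in diameter and 26 mm high, with a round pull boss 24 mm in diameter and 24 mm tall on top (50 mm high in all), about 90 g. Origin at the centre of its underside, z up through the boss. Absent in some runs.
- cap2: Orange plastic thread cap: a round skirt 50 mm in diameter and 26 mm high, with a round pull boss 24 mm in diameter and 24 mm tall on top (50 mm high in all), about 90 g. Origin at the centre of its underside, z up through the boss. Absent in some runs.
- cap3: Orange plastic thread cap: a round skirt 50 mm in diameter and 26 mm high, with a round pull boss 24 mm in diameter and 24 mm tall on top (50 mm high in all), about 90 g. Origin at the centre of its underside, z up through the boss. Absent in some runs.
- cap4: Orange plastic thread cap: a round skirt 50 mm in diameter and 26 mm high, with a round pull boss 24 mm in diameter and 24 mm tall on top (50 mm high in all), about 90 g. Origin at the centre of its underside, z up through the boss. Absent in some runs.
- cap5: Orange plastic thread cap: a round skirt 50 mm in diameter and 26 mm high, with a round pull boss 24 mm in diameter and 24 mm tall on top (50 mm high in all), about 90 g. Origin at the centre of its underside, z up through the boss. Absent in some runs.
- ring_gauge: Polished steel ring gauge, 70 mm across, 26 mm high, origin at the centre of its underside; a bystander, leave it alone.
- protector: Grey cast iron thread protector, 84 mm across, 55 mm high, origin at the centre of its underside; a bystander, leave it alone.
- mallet_head: Copper mallet head standing on end, 44 mm across, 75 mm high, origin at the centre of its underside; a bystander, leave it alone.
- dial_caliper: Black hand dial caliper lying flat, 230 mm long, 20 mm high, origin at the middle of its underside; a bystander, leave it alone.
There are look-alikes about, which are no part of the job. Leave any green or purple look-alike of the cap5 alone.

How it is judged (in metres and radians):
On the way, in this order (a step that is already met when the one before it is completed fails the run):
1. the sliding jaw is fully open (at least 315 mm) (y of jaw in the frame of gauge below -0.315 m), for 0.2 s.
2. all caps stand in one row along the beam from the fixed jaw and the sliding jaw presses on the row's end with more than 1.5 N (x of cap0 in the frame of gauge between -0.03 and -0.018 m and z of each of cap0, cap1, cap2, cap3, cap4, cap5 in the frame of gauge below 0.006 m and angle between each of cap0, cap1, cap2, cap3, cap4, cap5's own z axis and vertical below 0.12 rad and y of each of cap0, cap1, cap2, cap3, cap4, cap5 in the frame of jaw above 0.018 m and x of cap1 in the frame of gauge between -0.03 and -0.018 m and x of cap2 in the frame of gauge between -0.03 and -0.018 m and x of cap3 in the frame of gauge between -0.03 and -0.018 m and x of cap4 in the frame of gauge between -0.03 and -0.018 m and x of cap5 in the frame of gauge between -0.03 and -0.018 m and (y of cap0 in the frame of gauge between -0.032 and -0.018 m or y of cap1 in the frame of gauge between -0.032 and -0.018 m or y of cap2 in the frame of gauge between -0.032 and -0.018 m or y of cap3 in the frame of gauge between -0.032 and -0.018 m or y of cap4 in the frame of gauge between -0.032 and -0.018 m or y of cap5 in the frame of gauge between -0.032 and -0.018 m) and (y of cap0 in the frame of gauge between -0.082 and -0.068 m or y of cap1 in the frame of gauge between -0.082 and -0.068 m or y of cap2 in the frame of gauge between -0.082 and -0.068 m or y of cap3 in the frame of gauge between -0.082 and -0.068 m or y of cap4 in the frame of gauge between -0.082 and -0.068 m or y of cap5 in the frame of gauge between -0.082 and -0.068 m) and (y of cap0 in the frame of gauge between -0.132 and -0.118 m or y of cap1 in the frame of gauge between -0.132 and -0.118 m or y of cap2 in the frame of gauge between -0.132 and -0.118 m or y of cap3 in the frame of gauge between -0.132 and -0.118 m or y of cap4 in the frame of gauge between -0.132 and -0.118 m or y of cap5 in the frame of gauge between -0.132 and -0.118 m) and (y of cap0 in the frame of gauge between -0.182 and -0.168 m or y of cap1 in the frame of gauge between -0.182 and -0.168 m or y of cap2 in the frame of gauge between -0.182 and -0.168 m or y of cap3 in the frame of gauge between -0.182 and -0.168 m or y of cap4 in the frame of gauge between -0.182 and -0.168 m or y of cap5 in the frame of gauge between -0.182 and -0.168 m) and (y of jaw in the frame of gauge above -0.205 m or (y of jaw in the frame of gauge above -0.255 m and (y of cap0 in the frame of gauge between -0.232 and -0.218 m or y of cap1 in the frame of gauge between -0.232 and -0.218 m or y of cap2 in the frame of gauge between -0.232 and -0.218 m or y of cap3 in the frame of gauge between -0.232 and -0.218 m or y of cap4 in the frame of gauge between -0.232 and -0.218 m or y of cap5 in the frame of gauge between -0.232 and -0.218 m)) or (y of jaw in the frame of gauge above -0.305 m and (y of cap0 in the frame of gauge between -0.232 and -0.218 m or y of cap1 in the frame of gauge between -0.232 and -0.218 m or y of cap2 in the frame of gauge between -0.232 and -0.218 m or y of cap3 in the frame of gauge between -0.232 and -0.218 m or y of cap4 in the frame of gauge between -0.232 and -0.218 m or y of cap5 in the frame of gauge between -0.232 and -0.218 m) and (y of cap0 in the frame of gauge between -0.282 and -0.268 m or y of cap1 in the frame of gauge between -0.282 and -0.268 m or y of cap2 in the frame of gauge between -0.282 and -0.268 m or y of cap3 in the frame of gauge between -0.282 and -0.268 m or y of cap4 in the frame of gauge between -0.282 and -0.268 m or y of cap5 in the frame of gauge between -0.282 and -0.268 m))) and (contact force between jaw and cap0 above 1.5 N or contact force between jaw and cap1 above 1.5 N or contact force between jaw and cap2 above 1.5 N or contact force between jaw and cap3 above 1.5 N or contact force between jaw and cap4 above 1.5 N or contact force between jaw and cap5 above 1.5 N)), for 0.2 s.
3. the lock lever is thrown over (value of joint lock above 0.85 rad), for 0.2 s.
At the end, for the whole second after the job is handed in: All caps flat in one unbroken row between the jaws, centres within 5 mm of touching the beam, the k-th within 7 mm of (k - 0.5) x 50 mm from the fixed jaw; jaw opening at most 5 mm more than 50 mm per cap; lock lever beyond 0.85 rad; caps at rest (x of cap0 in the frame of gauge between -0.03 and -0.018 m and z of each of cap0, cap1, cap2, cap3, cap4, cap5 in the frame of gauge below 0.006 m and angle between each of cap0, cap1, cap2, cap3, cap4, cap5's own z axis and vertical below 0.12 rad and y of each of cap0, cap1, cap2, cap3, cap4, cap5 in the frame of jaw above 0.018 m and x of cap1 in the frame of gauge between -0.03 and -0.018 m and x of cap2 in the frame of gauge between -0.03 and -0.018 m and x of cap3 in the frame of gauge between -0.03 and -0.018 m and x of cap4 in the frame of gauge between -0.03 and -0.018 m and x of cap5 in the frame of gauge between -0.03 and -0.018 m and (y of cap0 in the frame of gauge between -0.032 and -0.018 m or y of cap1 in the frame of gauge between -0.032 and -0.018 m or y of cap2 in the frame of gauge between -0.032 and -0.018 m or y of cap3 in the frame of gauge between -0.032 and -0.018 m or y of cap4 in the frame of gauge between -0.032 and -0.018 m or y of cap5 in the frame of gauge between -0.032 and -0.018 m) and (y of cap0 in the frame of gauge between -0.082 and -0.068 m or y of cap1 in the frame of gauge between -0.082 and -0.068 m or y of cap2 in the frame of gauge between -0.082 and -0.068 m or y of cap3 in the frame of gauge between -0.082 and -0.068 m or y of cap4 in the frame of gauge between -0.082 and -0.068 m or y of cap5 in the frame of gauge between -0.082 and -0.068 m) and (y of cap0 in the frame of gauge between -0.132 and -0.118 m or y of cap1 in the frame of gauge between -0.132 and -0.118 m or y of cap2 in the frame of gauge between -0.132 and -0.118 m or y of cap3 in the frame of gauge between -0.132 and -0.118 m or y of cap4 in the frame of gauge between -0.132 and -0.118 m or y of cap5 in the frame of gauge between -0.132 and -0.118 m) and (y of cap0 in the frame of gauge between -0.182 and -0.168 m or y of cap1 in the frame of gauge between -0.182 and -0.168 m or y of cap2 in the frame of gauge between -0.182 and -0.168 m or y of cap3 in the frame of gauge between -0.182 and -0.168 m or y of cap4 in the frame of gauge between -0.182 and -0.168 m or y of cap5 in the frame of gauge between -0.182 and -0.168 m) and (y of jaw in the frame of gauge above -0.205 m or (y of jaw in the frame of gauge above -0.255 m and (y of cap0 in the frame of gauge between -0.232 and -0.218 m or y of cap1 in the frame of gauge between -0.232 and -0.218 m or y of cap2 in the frame of gauge between -0.232 and -0.218 m or y of cap3 in the frame of gauge between -0.232 and -0.218 m or y of cap4 in the frame of gauge between -0.232 and -0.218 m or y of cap5 in the frame of gauge between -0.232 and -0.218 m)) or (y of jaw in the frame of gauge above -0.305 m and (y of cap0 in the frame of gauge between -0.232 and -0.218 m or y of cap1 in the frame of gauge between -0.232 and -0.218 m or y of cap2 in the frame of gauge between -0.232 and -0.218 m or y of cap3 in the frame of gauge between -0.232 and -0.218 m or y of cap4 in the frame of gauge between -0.232 and -0.218 m or y of cap5 in the frame of gauge between -0.232 and -0.218 m) and (y of cap0 in the frame of gauge between -0.282 and -0.268 m or y of cap1 in the frame of gauge between -0.282 and -0.268 m or y of cap2 in the frame of gauge between -0.282 and -0.268 m or y of cap3 in the frame of gauge between -0.282 and -0.268 m or y of cap4 in the frame of gauge between -0.282 and -0.268 m or y of cap5 in the frame of gauge between -0.282 and -0.268 m))) and value of joint lock above 0.85 rad and linear speed of each of cap0, cap1, cap2, cap3, cap4, cap5 below 0.02 m/s).
It fails at once if a bystander (ring gauge, protector, mallet head, dial caliper) is moved by more than 20 mm (distance of any of ring_gauge, protector, mallet_head, dial_caliper from where it was at the start of the episode above 0.02 m).
It fails at once if the sliding jaw squeezes a cap with more than 40 N (contact force between jaw and cap0 above 40 N or contact force between jaw and cap1 above 40 N or contact force between jaw and cap2 above 40 N or contact force between jaw and cap3 above 40 N or contact force between jaw and cap4 above 40 N or contact force between jaw and cap5 above 40 N).
Of cap0, cap1, cap2, cap3, cap4, cap5 only 4 to 6 are there at a start; the rules pass over those that are not, and their reading is None.
At some moment in a run one of cap0, cap1, cap2, cap3, cap4, cap5 may be knocked a few centimetres aside while the robot is not near it.
Once in a run the grip may slacken for a moment while it holds something.
It also fails if it takes over 210 s, if anything falls off the work surface, if the arm or the gripper's body presses on something with over 40 N, if the wrist force passes 120 N, or if a joint passes its speed limit or range.

ROBOT

A 6-joint arm with a two-finger parallel gripper is mounted at the origin on the work surface. World frame = base frame: x ahead of the robot, y to its left, z up, the work surface at z = 0. Lengths are in m, angles in degrees, forces in N, time in s.
With the tool pointing down it reaches from about 0.25 to 0.85 m from the base axis. Payload 12.5 kg.
Tool frame: the origin (TCP) lies midway between the tips of the shut fingers; the grasp point (between the pads) lies 19 mm behind it; z points along the fingers, y is the line along which they close (so a half turn about z gives the same grasp; the last joint's range is limited). The gripper opens to 93 mm and grips with 3 to 60 N. Pads are 15 mm wide; open, the fingers measure 128 mm over their backs; the gripper's body (75 mm by 188 mm) begins 65 mm behind the grasp point.
Start: joints at [-73.488, 20.094, 94.641, -0, 65.266, -4.847], TCP at [0.2, -0.512, 0.219] pointing down, gripper open.
Joint ranges: [-157.81, 157.81], [-45, 120.19], [0.68, 151.7], [-89.99, 269.99], [4.06, 180], [-164.3, 164.3]. Speed limits (degrees/s): [127.2, 127.2, 159.86, 180, 180, 180].

INTERFACE

Orientations are given as [roll, pitch, yaw] about the fixed x, y, z axes, in that order (R = Rz(yaw) Ry(pitch) Rx(roll)).
In Python, from workcell import r, eoat, planner, sensors, eyes, sign_off gives the robot as it stands. The module is installed in compiled form; this text tells all that it offers. Calls block until the motion is done:
- r.goto(position, orientation): joint-space move of the TCP to a pose.
- r.move_linear(position, ori=None, max_speed=0.15): straight line of the TCP; ori=None keeps the orientation; max_speed is the mean speed in m/s.
- r.set_joints(angles): joint-space move.
- eoat.gripper_to(opening, newtons=None): finger opening in m; newtons is the grip in N (None keeps the last); returns when the fingers have stopped.
- r.wait(seconds).
- planner.inverse_kinematics(position, orientation): joint angles nearest the present ones, or None.
- sensors.state(): the state.
- eyes.grab_frame(name): name is "side" or "top" or "wrist"; returns the picture (400x640x3 uint8, red, green, blue); there is no depth.
- eyes.camera_info(name): a dict with "intrinsics" (3x3 intrinsics, pixels), "view" (4x4, takes a point from world to camera coordinates). Camera axes: x right, y down, z forward; pixel columns grow to the right and rows downward; lengths in m; the calibration is good to about 2 mm. A picture is of the moment at which its call begins: read the wrist's pose just before it. camera_info takes no time and is no camera call; for the wrist camera it gives the pose at the moment of the call.
A pose or a line that the arm cannot do raises r.IKError and nothing moves.
- sign_off(): hands the job in; it is judged then, once.
The state is a dict: "clock": time; "joints": joint angles; "qd": joint speeds; "effort": joint torques, N m; "tcp_pos": TCP position; "orientation": TCP orientation; "ft_force": force on the tool from outside, world axes, zero at the start; "torque": the same for the moment, N m; "width": finger opening in m; "grip_force": force on a finger pad.
Only numpy, scipy, OpenCV 4.12 (cv2) and the standard library are available. Lean on these libraries where they do the work, as an engineer would, in place of code of your own. Each camera call takes 0.05 s, during which the arm holds its last target. There are 200 camera calls.

## Working session

There is one attempt and no reset: what is moved stays moved. The work goes in short steps, each a Python script; the robot and the scene stay as the last script left them, time stands still between calls to the robot, and variables do not carry over. Pictures are saved under pics/ and viewed, at most 14 in all, crops included, and the job is handed in when it is done.

```bash
mkdir -p pics
cat > a.py <<'E'
from workcell import r, eoat, planner, sensors, eyes, sign_off
import cv2, numpy as np
E
python3 - <<'E'
from a import *
for n in("top","side"):
    im=eyes.grab_frame(n); cv2.imwrite(f"pics/{n}0.png",im[:,:,::-1])
    i=eyes.camera_info(n); print(n,np.round(i["intrinsics"],1).tolist(),np.round(i["view"],3).tolist())
print(sensors.state())
E
```

```text
top [[475.4, 0.0, 320.0], [0.0, 475.4, 203.2], [0.0, 0.0, 1.0]] [[0.008, -1.0, 0.008, -0.015], [-0.99, -0.009, -0.14, 0.542], [0.14, -0.007, -0.99, 1.301], [0.0, 0.0, 0.0, 1.0]]
side [[365.7, 0.0, 318.7], [0.0, 365.7, 203.3], [0.0, 0.0, 1.0]] [[-0.917, -0.4, -0.011, 0.479], [-0.233, 0.557, -0.797, 0.211], [0.325, -0.728, -0.604, 0.806], [0.0, 0.0, 0.0, 1.0]]
{'clock': 0.1, 'joints': array([-7.34880569e+01,  2.01206286e+01,  9.46734427e+01, -1.27172135e-03,
        6.52640722e+01, -4.84774141e+00]), 'qd': array([-0.00861732, -0.00879643, -0.00973364,  0.02859663, -0.04774626,
       -0.04305025]), 'effort': array([ 7.24990095e-04, -4.98026955e+01, -2.85706043e+01,  7.00391689e-02,
        2.39068607e-02, -5.04170043e-05]), 'tcp_pos': array([ 0.20024864, -0.51192226,  0.21816014]), 'orientation': array([-1.79941967e+02, -3.76323612e-03,  2.13602153e+01]), 'ft_force': array([-0.44602514,  0.08467557,  0.97860383]), 'torque': array([-0.01244329,  0.00635781,  0.01277135]), 'grip_force': 0.0, 'width': 0.09307717178727769}
```

View pics/top0.png

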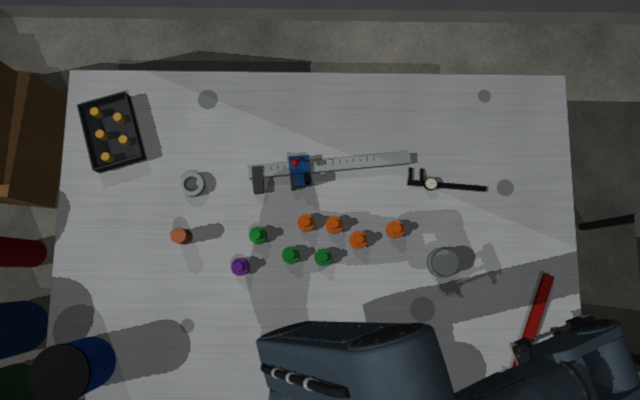

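View pics/side0.png

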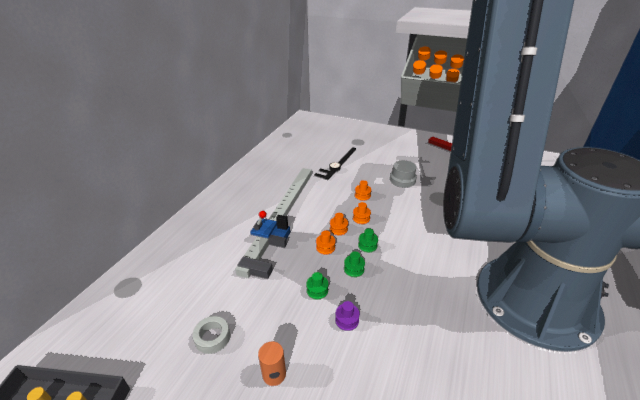

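Top view: four orange caps at (306,222), (334,224), (358,239) and (395,228). Green look-alikes are at (258,235), (290,255) and (322,257), and a purple one at (240,266). The copper mallet head is at (180,235). The caliper runs from (258,175) to (415,157), with the ring, dial caliper and protector around it. The side view agrees. The orange caps in the bin on the far cabinet aren't loose on the shelf. Next I'll compute positions and look with the wrist camera.

```bash
cat >> a.py <<'E'
def ray(info,px,z):
    K=np.array(info["intrinsics"]);V=np.array(info["view"]);R=V[:3,:3];c=-R.T@V[:3,3]
    d=R.T@np.linalg.inv(K)@np.array([px[0],px[1],1.]); 
    return c+d*(z-c[2])/d[2]
def proj(info,p):
    V=np.array(info["view"]);q=np.array(info["intrinsics"])@(V[:3,:3]@np.array(p)+V[:3,3]);return q[:2]/q[2]
def tri(i1,p1,i2,p2):
    M=[np.array(i["intrinsics"])@np.array(i["view"])[:3] for i in(i1,i2)]
    X=cv2.triangulatePoints(M[0],M[1],np.array(p1,float).reshape(2,1),np.array(p2,float).reshape(2,1));return (X[:3]/X[3]).ravel()
def omask(im):
    h=cv2.cvtColor(im,cv2.COLOR_RGB2HSV); return cv2.inRange(h,(6,180,90),(16,255,255))
def blobs(m,amin=40):
    n,l,s,c=cv2.connectedComponentsWithStats(m); return [(np.round(c[i],1).tolist(),s[i].tolist()) for i in range(1,n) if s[i][4]>=amin]
E
python3 - <<'E'
from a import *
i=eyes.camera_info("top")
im=cv2.imread("pics/top0.png")[:,:,::-1].copy()
for c,s in blobs(omask(im),30): print(c,s,ray(i,c,.03).round(3))
for n,p,z in [("fixjaw",(258,180),.026),("beamL",(252,170),.022),("beamR",(415,157),.022),("slide",(300,170),.035),("ring",(193,183),.026),("prot",(443,262),.05),("dial0",(410,178),.02),("dial1",(487,188),.02),("green",(258,235),.03),("g2",(290,255),.03),("g3",(322,257),.03),("armtop",(320,330),.0)]: print(n,ray(i,p,z).round(3))
r.goto([0.46,-0.04,0.42],[180,0,6])
wi=eyes.camera_info("wrist"); im=eyes.grab_frame("wrist"); cv2.imwrite("pics/w0.png",im[:,:,::-1])
t=eyes.grab_frame("top"); cv2.imwrite("pics/top1.png",t[:,:,::-1])
print(np.round(wi["view"],3).tolist(),np.round(wi["intrinsics"],1).tolist(),sensors.state()["clock"])
for c,s in blobs(omask(im),80): print(c,s,ray(wi,c,.03).round(3))
E
```

```text
[304.8, 222.6] [298, 215, 16, 16, 186] [0.487 0.032 0.03 ]
[332.9, 224.6] [326, 217, 16, 16, 191] [ 0.482 -0.047  0.03 ]
[394.4, 229.1] [386, 221, 18, 17, 217] [ 0.471 -0.221  0.03 ]
[357.1, 239.6] [350, 232, 16, 16, 199] [ 0.441 -0.115  0.03 ]
fixjaw [0.609 0.167 0.026]
beamL [0.639 0.186 0.022]
beamR [ 0.682 -0.284  0.022]
slide [0.637 0.047 0.035]
ring [0.598 0.352 0.026]
prot [ 0.38 -0.35  0.05]
dial0 [ 0.62  -0.269  0.02 ]
dial1 [ 0.593 -0.491  0.02 ]
green [0.451 0.163 0.03 ]
g2 [0.396 0.072 0.03 ]
g3 [ 0.391 -0.017  0.03 ]
armtop [ 0.19  -0.014  0.   ]
[[0.104, -0.995, 0.001, -0.087], [-0.949, -0.099, 0.299, 0.338], [-0.297, -0.032, -0.954, 0.72], [0.0, 0.0, 0.0, 1.0]] [[308.2, 0.0, 323.0], [0.0, 308.2, 201.5], [0.0, 0.0, 1.0]] 2.2667
[285.4, 131.5] [273, 119, 26, 26, 538] [0.493 0.031 0.03 ]
[329.3, 138.9] [318, 126, 24, 27, 517] [ 0.488 -0.048  0.03 ]
[422.0, 154.8] [408, 142, 28, 27, 568] [ 0.478 -0.217  0.03 ]
[363.0, 165.5] [351, 153, 25, 26, 506] [ 0.447 -0.114  0.03 ]
```

View pics/w0.png

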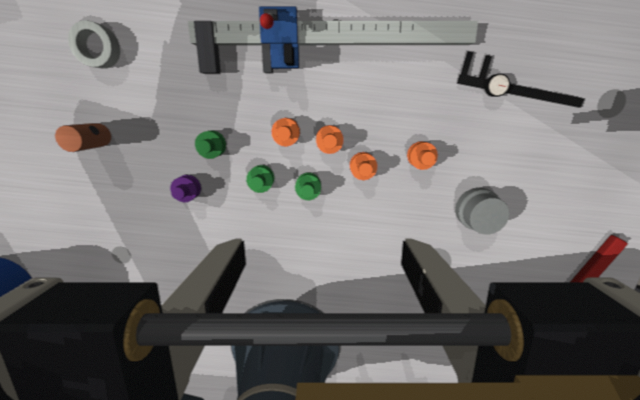

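The wrist view confirms four orange caps at (285,131), (329,139), (422,155) and (363,165), and none near the base. Next are two close-ups of the gauge.

Run:
```python
from a import *
import pickle
t=cv2.imread("pics/top1.png")[:,:,::-1].copy()
print("top1",[(c,s[4]) for c,s in blobs(omask(t),25)])
out={}
for k,p in enumerate([(0.58,0.09,0.22),(0.58,-0.05,0.22)]):
    r.goto(p,[180,0,6])
    i=eyes.camera_info("wrist"); im=eyes.grab_frame("wrist"); cv2.imwrite(f"pics/g{k}.png",im[:,:,::-1]); out[k]=(i,im)
pickle.dump(out,open("g.pkl","wb"))
a=np.vstack([out[0][1][:300,100:540],out[1][1][:300,100:540]])
cv2.imwrite("pics/gg.png",a[:,:,::-1])
print(sensors.state()["clock"])
```

```text
top1 [([395.5, 229.6], 200), ([334.0, 230.8], 29), ([357.6, 239.4], 212)]
4.025
```

View pics/gg.png

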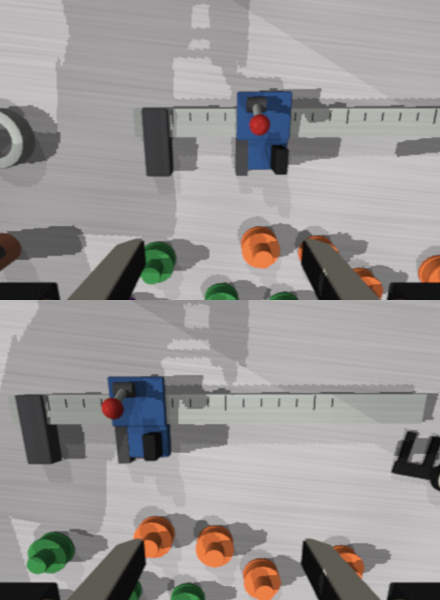

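Run:
```python
from a import *
import pickle
o=pickle.load(open("g.pkl","rb"))
c=[cv2.resize(o[k][1][y:y+72,x:x+198],None,fx=4,fy=4,interpolation=cv2.INTER_CUBIC) for k,(x,y) in enumerate([(230,110),(105,100)])]
cv2.imwrite("pics/gc.png",np.vstack(c)[:,:,::-1])
p=[]
for k in(0,1):
    h=cv2.cvtColor(o[k][1],cv2.COLOR_RGB2HSV)
    m=cv2.inRange(h,(0,200,100),(4,255,255))|cv2.inRange(h,(172,200,100),(180,255,255))
    m[:, :100]=0; b=blobs(m,60); print(b); p.append(b[0][0])
print("ball",tri(o[0][0],p[0],o[1][0],p[1]).round(4))
```

```text
[]Traceback (most recent call last):
  File "<stdin>", line 10, in <module>
IndexError: list index out of range
```

View pics/gc.png

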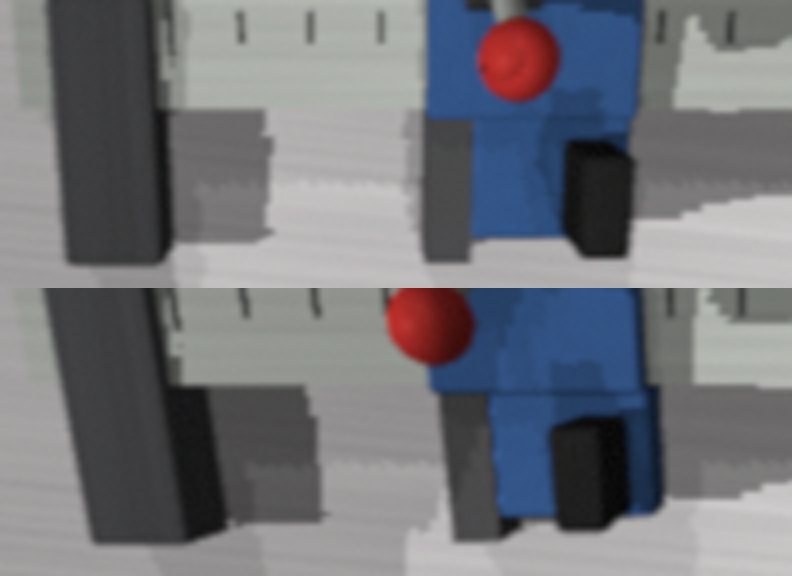

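Run:
```python
from a import *
import pickle
o=pickle.load(open("g.pkl","rb")); A,B=o[0][0],o[1][0]
c=np.cos
for n,p,q,z in [("ball",(359.5,124.5),(212.5,108.5),.082),("fixin",(269.25,176),(151.25,163.75),.026),("fixout",(247,176),(128.25,163.75),.026),
 ("jawnear",(335.5,175.5),(218.75,163),.026),("fin",(380.75,161),(249.75,147),.064),("beamcorner",(272,137),(150,124.25),.022)]:
    print(n,tri(A,p,B,q).round(4),ray(A,p,z).round(4),ray(B,q,z).round(4))
print("edge v0",ray(A,(330,137),.022).round(4))
# beam near edge: brightness step by column, view1
for k,i,xs in((0,A,(285,300,315,330,420,450,480,500)),(1,B,(170,190,300,340,380,420,460,500))):
    g=cv2.GaussianBlur(cv2.cvtColor(o[k][1],cv2.COLOR_RGB2HSV),(3,3),0)
    pts=[]
    for x in xs:
        s=g[95:165,x-2:x+3,1].mean(1); d=s; j=None
        e=np.diff(d); j=95+int(np.argmin(e[10:]))+10.5
        w=ray(i,(x,j),.022); pts.append(w[:2]); print(k,x,j,w.round(4)[:2])
    pts=np.array(pts)
cv2.imwrite("pics/s.png",np.hstack([o[1][1][90:150,:,1]]))
```

```text
ball [0.6509 0.0629 0.0836] [0.651  0.0627 0.082 ] [0.6508 0.0635 0.082 ]
fixin [0.5775 0.1554 0.0247] [0.5777 0.1552 0.026 ] [0.5779 0.1547 0.026 ]
fixout [0.575  0.1817 0.026 ] [0.575  0.1817 0.026 ] [0.5751 0.1817 0.026 ]
jawnear [0.5863 0.0761 0.0235] [0.5866 0.0763 0.026 ] [0.587  0.0753 0.026 ]
fin [0.6147 0.032  0.0597] [0.6153 0.0329 0.064 ] [0.6153 0.0311 0.064 ]
beamcorner [0.6235 0.155  0.0228] [0.6236 0.1551 0.022 ] [0.6232 0.1554 0.022 ]
edge v0 [0.6307 0.0877 0.022 ]
0 285 136.5 [0.6258 0.14  ]
0 300 136.5 [0.6276 0.1226]
0 315 136.5 [0.6294 0.1052]
0 330 136.5 [0.6312 0.0878]
0 420 136.5 [ 0.6422 -0.0167]
0 450 136.5 [ 0.6458 -0.0516]
0 480 136.5 [ 0.6495 -0.0864]
0 500 136.5 [ 0.6519 -0.1097]
1 170 123.5 [0.6264 0.1325]
1 190 123.5 [0.6288 0.1096]
1 300 122.5 [ 0.643  -0.0162]
1 340 123.5 [ 0.6466 -0.0621]
1 380 123.5 [ 0.6514 -0.1079]
1 420 122.5 [ 0.6572 -0.1536]
1 460 122.5 [ 0.662  -0.1994]
1 500 156.5 [ 0.6284 -0.2559]
```

```bash
cat >> a.py <<'E'
G=np.array([.6236,.1597]);YAW=6.05
_c,_s=np.cos(np.radians(YAW)),np.sin(np.radians(YAW)); EX=np.array([_c,_s]); EY=np.array([-_s,_c])
def W(x,y,z): return [*(G+x*EX+y*EY),z]
def Gf(p): d=np.array(p)[:2]-G; return np.array([d@EX,d@EY])
def st(): 
    s=sensors.state(); f=np.array(s["ft_force"]); g=Gf(s["tcp_pos"])
    print("t%.1f"%s["clock"],"gauge",g.round(4),"z%.4f"%s["tcp_pos"][2],"F(gx,gy,z)",np.round([f[:2]@EX,f[:2]@EY,f[2]],1),"w%.4f"%s["width"],"grip%.1f"%s["grip_force"]); return s
E
python3 - <<'E'
from a import *
O=[180,0,YAW]; X=-.0217
eoat.gripper_to(.045,20)
r.goto(W(X,-.1264,.10),O); r.move_linear(W(X,-.1264,.042)); st()
eoat.gripper_to(0.0,20); st()
r.move_linear(W(X,-.20,.042),max_speed=.08); st()
r.move_linear(W(X,-.371,.042),max_speed=.08); st()
for y in (-.374,-.376): 
    r.move_linear(W(X,y,.042),max_speed=.02); f=np.array(st()["ft_force"])[:2]@EY
    if f>8: break
r.wait(.3)
eoat.gripper_to(.045); st(); r.move_linear(W(X,-.374,.15)); 
r.goto(W(-.12,-.26,.30),O)
i=eyes.camera_info("wrist"); im=eyes.grab_frame("wrist"); cv2.imwrite("pics/o.png",im[:,:,::-1])
for c,s in blobs(omask(im),80): print(c,s,Gf(ray(i,c,.03)).round(4))
print(planner.inverse_kinematics(W(-.025,-.025,.03),[180,0,YAW+90]),planner.inverse_kinematics(W(-.025,-.025,.03),[180,0,YAW-90]))
E
```

```text
t6.1 gauge [-0.0211 -0.127 ] z0.0433 F(gx,gy,z) [ 0.5  0.2 -0.2] w0.0453 grip0.0
t6.7 gauge [-0.0216 -0.1264] z0.0423 F(gx,gy,z) [-1.7 -1.7  3.8] w0.0138 grip20.0
t7.8 gauge [-0.0216 -0.2007] z0.0423 F(gx,gy,z) [-1.1 -2.6  5. ] w0.0138 grip20.0
t10.1 gauge [-0.0217 -0.3713] z0.0423 F(gx,gy,z) [-1.7  0.1  5.1] w0.0136 grip20.0
t10.4 gauge [-0.0217 -0.3744] z0.0423 F(gx,gy,z) [-1.6  0.1  5.7] w0.0140 grip20.0
t10.6 gauge [-0.0217 -0.3763] z0.0423 F(gx,gy,z) [-1.3 -0.2  5.9] w0.0137 grip20.0
t11.6 gauge [-0.0217 -0.376 ] z0.0420 F(gx,gy,z) [ 0.3 -0.8 -1.2] w0.0451 grip0.0
[225.1, 181.4] [208, 165, 35, 34, 820] [-0.1408 -0.117 ]
[278.6, 189.9] [263, 174, 32, 33, 783] [-0.1536 -0.1941]
[391.7, 205.1] [375, 192, 33, 33, 548] [-0.177  -0.3611]
[321.4, 217.9] [307, 205, 29, 32, 562] [-0.1973 -0.2566]
[ 8.06743793e+00  4.03198714e+01  9.15823098e+01 -2.54444375e-14
  4.80978188e+01  2.01743793e+00] None
```

View pics/o.png

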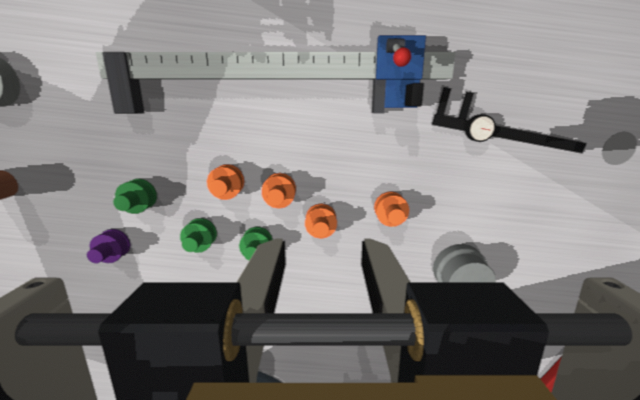

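Jaw fin ended at about −0.376, so the opening should be about 329 mm. In this picture the carriage is at (395,70), by the stop. The orange caps are at (225,181), (279,190), (321,218) and (392,205). Next I'll drag the first cap into place.

```bash
cat >> a.py <<'E'
OP=[180,0,YAW+90]
def locate(e):
    """two wrist views around expected gauge xy; triangulated gauge xy, z"""
    v=[]
    for dx,dy in((-.03,.03),(.03,.07)):
        r.goto(W(e[0]+dx,e[1]+dy,.24),OP); r.wait(.15)
        i=eyes.camera_info("wrist"); im=eyes.grab_frame("wrist")
        b=[(np.linalg.norm(Gf(ray(i,c,.028))-e),c) for c,s in blobs(omask(im),300)]
        v.append((i,min(b)[1]))
    p=tri(v[0][0],v[0][1],v[1][0],v[1][1]); g=Gf(p)
    print("cap",g.round(4),"z%.4f"%p[2], [Gf(ray(i,c,.028)).round(4) for i,c in v]); return g
def place(e,yt,xt=-.0255):
    g=locate(np.array(e)); z=.031
    eoat.gripper_to(.05,12)
    r.goto(W(*g,.10),OP); r.move_linear(W(*g,z+.001)); 
    s=eoat.gripper_to(.0); s=st()
    if s["width"]<.018 or s["width"]>.03: print("BAD GRASP"); return False
    r.move_linear(W(-.08,yt-.003,z),max_speed=.1); st()
    r.move_linear(W(-.04,yt-.0,z),max_speed=.06)
    r.move_linear(W(xt,yt,z),max_speed=.03); s=st()
    eoat.gripper_to(.045); r.move_linear(W(xt,yt,.11)); return s
E
python3 - <<'E'
from a import *
place((-.141,-.117),-.027)
r.goto(W(-.10,-.12,.30),[180,0,YAW]); r.wait(.1)
i=eyes.camera_info("wrist"); im=eyes.grab_frame("wrist"); cv2.imwrite("pics/p1.png",im[:,:,::-1])
for c,s in blobs(omask(im),80): print(c,s,Gf(ray(i,c,.03)).round(4))
E
```

```text
cap [-0.1447 -0.1127] z0.0150 [array([-0.1454, -0.1092]), array([-0.1436, -0.1076])]
t17.5 gauge [-0.1445 -0.1127] z0.0323 F(gx,gy,z) [-1.2  0.2  6.5] w0.0240 grip12.0
t18.7 gauge [-0.0795 -0.0305] z0.0320 F(gx,gy,z) [-3.6 -4.5 13.3] w0.0236 grip12.0
t20.2 gauge [-0.0265 -0.027 ] z0.0317 F(gx,gy,z) [-9.2 -0.9 13.4] w0.0236 grip12.0
[282.4, 132.4] [266, 116, 33, 34, 819] [-0.0516 -0.0622]
[371.3, 199.6] [356, 186, 31, 33, 537] [-0.1487 -0.19  ]
[480.8, 220.6] [462, 205, 37, 32, 881] [-0.1817 -0.3571]
[409.9, 229.3] [394, 216, 32, 33, 572] [-0.196  -0.2511]
```

View pics/p1.png

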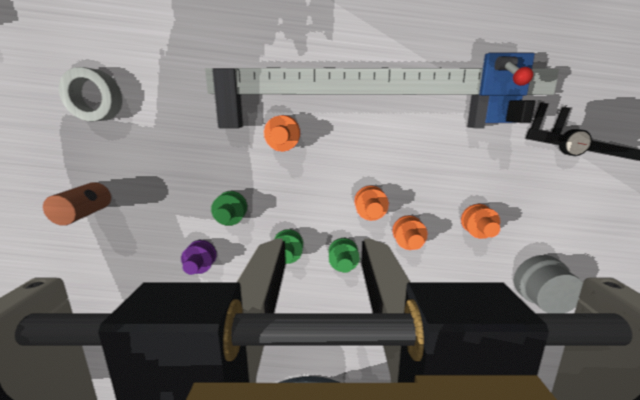

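The first cap sits off its slot at (282,132), about 4 cm from where I released it. It was either knocked or kicked on release, since I gripped before the arm had settled and that stored force. I'll add settle times and a force-limited approach, then redo it.

```bash
cat >> a.py <<'E'
def fx(): return np.array(sensors.state()["ft_force"])[:2]@EX
def locate(e):
    v=[]
    for dx,dy in((-.03,.03),(.03,.08)):
        r.goto(W(e[0]+dx,e[1]+dy,.24),OP); r.wait(.35)
        i=eyes.camera_info("wrist"); im=eyes.grab_frame("wrist")
        b=[(np.linalg.norm(Gf(ray(i,c,.025))-e),c) for c,s in blobs(omask(im),300)]
        v.append((i,min(b)[1]))
    p=tri(v[0][0],v[0][1],v[1][0],v[1][1])
    q=[Gf(ray(i,c,.025)) for i,c in v]; print("cap",Gf(p).round(4),"z%.4f"%p[2],np.round(q,4).tolist()); return np.mean(q,0)
def place(e,yt):
    g=locate(np.array(e)); z=.031
    eoat.gripper_to(.05,8)
    r.goto(W(*g,.10),OP); r.move_linear(W(*g,z)); r.wait(.4)
    eoat.gripper_to(.0); s=st()
    if s["width"]<.018 or s["width"]>.03: print("BAD GRASP"); return False
    far=g[0]<-.09
    if far: r.move_linear(W(-.08,yt-.003,z),max_speed=.1)
    r.move_linear(W(-.04 if far else min(g[0],-.032),yt,z),max_speed=.06)
    r.move_linear(W(-.029,yt,z),max_speed=.03); r.wait(.3); f0=fx(); x=-.029
    while x<-.0235:
        x+=.0007; r.move_linear(W(x,yt,z),max_speed=.02); r.wait(.1)
        if fx()-f0<-2.5: break
    st(); r.move_linear(W(x-.0007,yt,z),max_speed=.02); r.wait(.3); st()
    eoat.gripper_to(.04); st(); r.move_linear(W(x-.0007,yt,.11),max_speed=.1)
    r.goto(W(-.06,yt+.03,.24),OP); r.wait(.35)
    i=eyes.camera_info("wrist"); im=eyes.grab_frame("wrist"); cv2.imwrite("pics/chk%d.png"%(-yt*1000),im[:,:,::-1])
    for c,s in blobs(omask(im),300): print("  after",Gf(ray(i,c,.025)).round(4),s[2:])
E
python3 - <<'E'
from a import *
place((-.0516,-.0622),-.027)
E
```

```text
cap [-0.0533 -0.0597] z0.0158 [[-0.0538, -0.0571], [-0.0526, -0.0557]]
t27.9 gauge [-0.0533 -0.0564] z0.0310 F(gx,gy,z) [-0.3  1.1 -0.4] w0.0237 grip8.0
t31.2 gauge [-0.0266 -0.027 ] z0.0310 F(gx,gy,z) [-4.2  0.4  3.4] w0.0242 grip8.0
t31.8 gauge [-0.0268 -0.027 ] z0.0310 F(gx,gy,z) [ 0.9  0.4 -0.7] w0.0238 grip8.0
t32.3 gauge [-0.0269 -0.027 ] z0.0310 F(gx,gy,z) [ 0.5  0.1 -0.1] w0.0401 grip0.0
  after [-0.0257 -0.028 ] [37, 38, 1091]
```

Run:
```python
from a import *
place((-.149,-.19),-.0795)
place((-.196,-.251),-.132)
```

```text
cap [-0.1575 -0.1954] z0.0033 [[-0.1584, -0.1891], [-0.1556, -0.1859]]
t39.0 gauge [-0.1571 -0.1875] z0.0310 F(gx,gy,z) [-1.1 -0.8 -0.7] w0.0238 grip8.0
t43.4 gauge [-0.0266 -0.0795] z0.0310 F(gx,gy,z) [-5.5 -1.3  4.1] w0.0239 grip8.0
t44.0 gauge [-0.0267 -0.0795] z0.0310 F(gx,gy,z) [-0.5  0.2  0.3] w0.0237 grip8.0
t44.5 gauge [-0.0269 -0.0795] z0.0310 F(gx,gy,z) [ 0.3  0.1 -0.2] w0.0400 grip0.0
  after [-0.0257 -0.0535] [38, 79, 2279]
cap [-0.2069 -0.2599] z-0.0008 [[-0.2078, -0.2522], [-0.2044, -0.2487]]
t51.3 gauge [-0.2062 -0.2504] z0.0310 F(gx,gy,z) [-0.4  0.2 -0.1] w0.0236 grip8.0
t55.1 gauge [-0.0285 -0.132 ] z0.0310 F(gx,gy,z) [-1.6  0.6  1.5] w0.0236 grip8.0
t55.7 gauge [-0.0289 -0.132 ] z0.0310 F(gx,gy,z) [ 0.6  0.1 -0.5] w0.0237 grip8.0
t56.2 gauge [-0.029 -0.132] z0.0310 F(gx,gy,z) [ 0.2 -0.3  0.2] w0.0403 grip0.0
  after [-0.0253 -0.0297] [39, 41, 1291]
  after [-0.0266 -0.1068] [39, 78, 2261]
```

Run:
```python
from a import *
place((-.182,-.355),-.1845)
r.goto(W(-.10,-.14,.26),[180,0,YAW]); r.wait(.3)
i=eyes.camera_info("wrist"); im=eyes.grab_frame("wrist"); cv2.imwrite("pics/p4.png",im[:,:,::-1])
for c,s in blobs(omask(im),80): print(c,s,Gf(ray(i,c,.03)).round(4))
# skirt outlines per column: near edge
```

```text
cap [-0.1868 -0.3685] z0.0012 [[-0.1883, -0.3608], [-0.1846, -0.3582]]
t63.1 gauge [-0.1865 -0.3595] z0.0309 F(gx,gy,z) [-0.5 -0.   0.1] w0.0239 grip8.0
t68.3 gauge [-0.0266 -0.1845] z0.0310 F(gx,gy,z) [-6.3 -0.7  4.6] w0.0233 grip8.0
t68.8 gauge [-0.0268 -0.1845] z0.0310 F(gx,gy,z) [-0.2 -0.4  0.2] w0.0237 grip8.0
t69.4 gauge [-0.0268 -0.1845] z0.0310 F(gx,gy,z) [-0.7  0.3 -0. ] w0.0402 grip0.0
  after [-0.0253 -0.0297] [42, 46, 1446]
  after [-0.0253 -0.0832] [39, 41, 1290]
  after [-0.0267 -0.1593] [38, 78, 2262]
[257.6, 113.0] [217, 94, 83, 39, 2347] [-0.0244 -0.0578]
[362.4, 113.0] [344, 94, 38, 39, 1049] [-0.0243 -0.1874]
[321.3, 115.1] [303, 96, 37, 39, 977] [-0.0268 -0.1366]
```

View pics/p4.png

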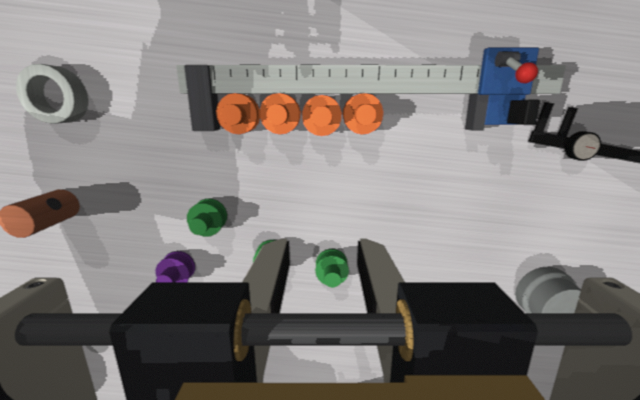

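The row is formed at (237–362,113). The third cap is about 2.5 mm out from the beam, so I'll nudge it in, then close the jaw under force control.

Run:
```python
from a import *
y=-.134; z=.031
eoat.gripper_to(.042,8); r.goto(W(-.0285,y,.10),OP); r.move_linear(W(-.0285,y,z)); r.wait(.4); eoat.gripper_to(0.); st()
f0=fx(); x=-.0285
while x<-.0245:
    x+=.0005; r.move_linear(W(x,y,z),max_speed=.02); r.wait(.15)
    if fx()-f0<-4: break
st(); r.move_linear(W(x-.0005,y,z),max_speed=.02); r.wait(.3); eoat.gripper_to(.04); r.move_linear(W(x-.0005,y,.13),max_speed=.1)
# jaw
O=[180,0,YAW]; X=-.0217
eoat.gripper_to(.04,20); r.goto(W(X,-.376,.13),O); r.move_linear(W(X,-.376,.042)); r.wait(.4)
eoat.gripper_to(0.,20); st()
r.move_linear(W(X,-.29,.042),max_speed=.08); r.wait(.2); st()
y=-.29
while y<-.243:
    y+=.001 if y<-.25 else .0005; r.move_linear(W(X,y,.042),max_speed=.02); r.wait(.08)
    f=np.array(sensors.state()["ft_force"])[:2]@EY; print(round(y,4),round(f,1),end=" ")
    if f<-11: break
r.wait(.6); st()
```

```text
t76.2 gauge [-0.0285 -0.134 ] z0.0310 F(gx,gy,z) [-0.2 -0.3 -0.3] w0.0239 grip8.0
t78.2 gauge [-0.0265 -0.134 ] z0.0310 F(gx,gy,z) [-5.5 -1.   3.1] w0.0241 grip8.0
t83.4 gauge [-0.0217 -0.376 ] z0.0420 F(gx,gy,z) [ 0.4  0.2 -0.5] w0.0139 grip20.0
t84.8 gauge [-0.0217 -0.2901] z0.0420 F(gx,gy,z) [ 2.4  1.1 -2.1] w0.0139 grip20.0
-0.289 -2.5 -0.288 -2.7 -0.287 -0.4 -0.286 -0.8 -0.285 -0.2 -0.284 -0.5 -0.283 -1.1 -0.282 -0.5 -0.281 -0.4 -0.28 -0.3 -0.279 -1.4 -0.278 -1.3 -0.277 -0.4 -0.276 -1.7 -0.275 -1.6 -0.274 -2.0 -0.273 -2.2 -0.272 -0.5 -0.271 -1.5 -0.27 -0.8 -0.269 -1.1 -0.268 -1.4 -0.267 -1.3 -0.266 -0.8 -0.265 -0.8 -0.264 -0.4 -0.263 -1.5 -0.262 -2.1 -0.261 -1.8 -0.26 -1.4 -0.259 -0.9 -0.258 -2.5 -0.257 -1.7 -0.256 -2.8 -0.255 -2.3 -0.254 -2.7 -0.253 -2.2 -0.252 -3.4 -0.251 -2.7 -0.25 -2.7 -0.2495 -3.1 -0.249 -2.5 -0.2485 -5.0 -0.248 -5.5 -0.2475 -8.9 -0.247 -11.1 t100.8 gauge [-0.0216 -0.2487] z0.0420 F(gx,gy,z) [  4.9 -11.5  -8.5] w0.0139 grip20.0
```

Run:
```python
from a import *
O=[180,0,YAW]
eoat.gripper_to(.04); st(); r.move_linear(W(-.0217,-.2487,.14),max_speed=.1)
v=[]
for k,y in enumerate((-.08,-.20)):
    r.goto(W(-.07,y,.24),O); r.wait(.35)
    i=eyes.camera_info("wrist"); im=eyes.grab_frame("wrist"); cv2.imwrite(f"pics/q{k}.png",im[:,:,::-1])
    for c,s in blobs(omask(im),80): print(k,c,s,Gf(ray(i,c,.025)).round(4))
    h=cv2.cvtColor(im,cv2.COLOR_RGB2HSV); m=cv2.inRange(h,(0,180,80),(4,255,255))|cv2.inRange(h,(173,180,80),(180,255,255))
    b=[q for q in blobs(m,60) if q[0][1]<180]; print(b); v.append((i,b))
if len(v[0][1])==1==len(v[1][1]):
    p=tri(v[0][0],v[0][1][0][0],v[1][0],v[1][1][0][0]); print("ball",Gf(p).round(4),p[2])
```

```text
t101.4 gauge [-0.0217 -0.2469] z0.0420 F(gx,gy,z) [ 0.2 -0.3 -0. ] w0.0400 grip0.0
0 [339.6, 137.6] [259, 120, 164, 39, 3904] [-0.0229 -0.0995]
[([465.1, 102.6], [456, 93, 19, 20, 294])]
1 [238.1, 138.4] [162, 120, 163, 39, 4366] [-0.0238 -0.0944]
[([345.9, 103.0], [337, 94, 18, 19, 261])]
ball [ 0.0172 -0.2206] 0.08420624966165276
```

View pics/q0.png

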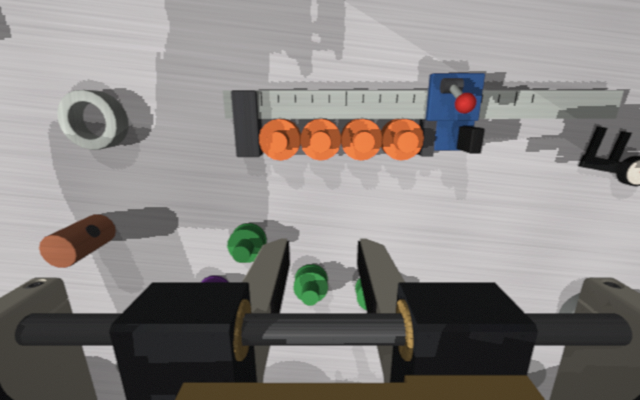

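The row of four is straight and snug between the jaws, and the jaw bears on the cap at (403,140). The lock ball is at (465,103), which triangulates to gauge (0.017, −0.221, 0.084). Next I'll throw the lever.

Run:
```python
from a import *
O=[180,0,YAW]; Y=-.2206; z=.075
eoat.gripper_to(0.,10); r.goto(W(-.035,Y,.14),O); r.move_linear(W(-.03,Y,z),max_speed=.1); r.wait(.3); f0=fx(); st()
x=-.03; n=0
while x<.056:
    x+=.002; r.move_linear(W(x,Y,z),max_speed=.04); r.wait(.05); f=fx()-f0; print(round(x,3),round(f,1),end=" ")
    if f<-9: break
r.wait(.3); st(); r.move_linear(W(x-.01,Y,z),max_speed=.05); r.move_linear(W(x-.01,Y,.14)); 
v=[]
for k,y in enumerate((-.08,-.20)):
    r.goto(W(-.05,y,.24),O); r.wait(.35)
    i=eyes.camera_info("wrist"); im=eyes.grab_frame("wrist"); cv2.imwrite(f"pics/l{k}.png",im[:,:,::-1])
    for c,s in blobs(omask(im),80): print(k,c,s,Gf(ray(i,c,.025)).round(4))
    h=cv2.cvtColor(im,cv2.COLOR_RGB2HSV); m=cv2.inRange(h,(0,180,80),(4,255,255))|cv2.inRange(h,(173,180,80),(180,255,255))
    b=[q for q in blobs(m,60) if q[0][1]<180]; print(b); v.append((i,b))
if len(v[0][1])==1==len(v[1][1]):
    p=tri(v[0][0],v[0][1][0][0],v[1][0],v[1][1][0][0]); print("ball",Gf(p).round(4),p[2])
```

```text
t107.1 gauge [-0.0298 -0.2206] z0.0754 F(gx,gy,z) [ 0.1 -0.1 -0.4] w0.0003 grip0.0
-0.028 0.6 -0.026 0.2 -0.024 -0.1 -0.022 -0.0 -0.02 0.1 -0.018 -0.6 -0.016 0.2 -0.014 -0.2 -0.012 0.2 -0.01 -0.7 -0.008 0.6 -0.006 0.2 -0.004 -0.9 -0.002 -2.7 0.0 -2.1 0.002 -1.6 0.004 -1.3 0.006 -1.1 0.008 -0.7 0.01 -1.2 0.012 0.3 0.014 -1.0 0.016 -0.8 0.018 -0.6 0.02 -0.5 0.022 -0.8 0.024 0.5 0.026 0.0 0.028 -1.8 0.03 -0.9 0.032 -1.6 0.034 -0.5 0.036 -1.4 0.038 -6.3 0.04 -14.3 t117.9 gauge [ 0.0379 -0.2207] z0.0747 F(gx,gy,z) [-14.   -0.1   5.1] w0.0005 grip6.9
0 [340.0, 154.7] [260, 137, 161, 38, 4556] [-0.0236 -0.1003]
[([467.3, 81.4], [458, 72, 19, 20, 292])]
1 [244.5, 155.0] [164, 137, 161, 38, 4584] [-0.024  -0.1007]
[([345.8, 81.6], [338, 72, 16, 20, 247])]
ball [ 0.057  -0.2201] 0.08395768215158533
```

View pics/l0.png

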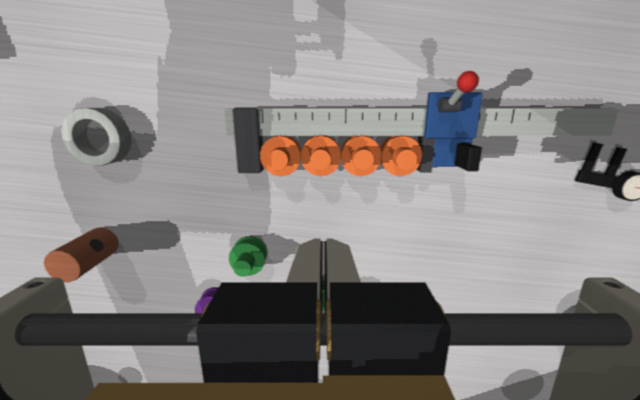

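```bash
python3 -c "
from a import *
print(sign_off())"
```

```text
the job is handed in; nothing more can be done
None
```

I handed the job in, but the simulator returned no verdict: four orange caps stand in one snug row from the fixed jaw, the jaw is shut on them, and the red lock lever was pushed over until it hit its stop.

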